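Pump the marking lift up to its stops

ROBOT

A 6-joint arm with a two-finger parallel gripper is mounted at the origin on the work surface. World frame = base frame: x ahead of the robot, y to its left, z up, the work surface at z = 0. Lengths are in mm, angles in degrees, forces in N, time in s.
With the tool pointing down it reaches from about 325 to 775 mm from the base axis. Payload 5.5 kg.
Tool frame: the origin (TCP) lies midway between the tips of the shut fingers; the grasp point (between the pads) lies 19 mm behind it; z points along the fingers, y is the direction in which the jaws open and shut (so a half turn about z gives the same grasp; the last joint's range is limited). The gripper opens to 85 mm and grips with 20 to 120 N. Pads are 22 mm wide; open, the fingers measure 114 mm over their backs; the gripper's body (76 mm by 85 mm) begins 54 mm behind the grasp point. The pads swing forward as they close: fully open they stand 13 mm farther back than shut.
Start: joints at [-75.728, 5.22, 70.514, -0, 104.267, -3.249], TCP at [180.633, -572.178, 231.275] pointing down, gripper open.
Joint ranges: [-164.24, 164.24], [-49.07, 125.15], [9.68, 141.18], [-86.29, 266.29], [3.28, 154.24], [-151.56, 151.56]. Speed limits (degrees/s): [147.25, 147.25, 172.46, 180, 180, 180].

INTERFACE

Orientations are given as [roll, pitch, yaw] about the fixed x, y, z axes, in that order (R = Rz(yaw) Ry(pitch) Rx(roll)).
In Python, from rig import env gives the robot as it stands. Calls block until the motion is done:
- env.movep(position, orientation): joint-space move of the TCP to a pose.
- env.move_straight(position, ori=None, feed=150): straight line of the TCP; ori=None keeps the orientation; feed is the mean speed in mm/s.
- env.move_joints(angles): joint-space move.
- env.command_gripper(opening, force=None): finger opening in mm; force is the grip in N (None keeps the last); returns when the fingers have stopped.
- env.sleep(seconds).
- env.ik(position, orientation): joint angles nearest the present ones, or None.
- env.state(): the state.
- env.get_image(name): name is "scene" or "side" or "wrist"; returns a dict with "pixels" (480x640x3 uint8, blue, green, red), "K" (3x3 intrinsics, pixels), "R" (3x3) and "t" (3): a world point X has camera coordinates R X + t; the wrist camera has in their place "mount" (4x4, takes a point from camera to tool coordinates, whose origin is the TCP and whose axes are the flange's). Camera axes: x right, y down, z forward; pixel columns grow to the right and rows downward; lengths in mm; the calibration is good to about 2 mm. A picture is of the moment at which its call begins: read the wrist's pose just before it. There is no depth.
A pose or a line that the arm cannot do raises env.Unreachable and nothing moves.
- env.finish_job(): hands the job in, once; it reports no verdict.
Trained networks look in a picture, given as the dict that the camera call returned (one of the last four; its "shot" number tells which), for a name from the list of things; names that differ only in an ending like _2 or _b are one class to them, and where a whole thing is asked for, a point or a joint stands for the part that bears it (a point fixed in the world has none). Each returns a list of dicts, best first, with "conf" (0 to 1); they miss things now and then, are a little off and sometimes report something else, mostly with a low value. They report only what shows in the picture. A call takes as long as a camera call.
- env.boxes_of(picture, target): "location" ([x, y, z] in mm, in world coordinates, good to about 4 mm: the middle of the surface that is visible of it).
- env.masks_of(picture, target): "mask" (480x640 bool, what is visible of it).
- env.landmark_of(picture, target): "location" ([x, y, z] in mm, in world coordinates, good to about 4 mm: a listed point, or the origin of a listed thing).
The state is a dict: "t": time; "joint_positions": joint angles; "dq": joint speeds; "joint_efforts": joint torques, N m; "position": TCP position; "tool_rot": TCP orientation; "contact_force": force on the tool from outside, world axes, zero at the start; "torque": the same for the moment, N m; "grip_width": finger opening in mm.
Only numpy, scipy, OpenCV 4.12 (cv2) and the standard library are available. Lean on these libraries where they do the work, as an engineer would, in place of code of your own. Each camera call takes 0.05 s, during which the arm holds its last target. There are 200 camera calls.

TASK

The small lift on the marking bench is locked and its platform stands too low for marking: pull the lock knob on the sloping panel fully out, then pump the hand lever through full strokes until the platform is hard up against the stop collars on its guide posts, and finally, with the lever back up, push the lock knob fully home again. Raise the platform with the lever only, without touching the platform or the switch on it, and do not force the lever when it comes up against something hard. Leave the loose switches on the bench standing where they are.

Things in the scene. Friction and masses are not known exactly. Their poses are not given: they have to be found in the camera images.
- station: Lift station, fixed. Origin: bench surface under the lever hinge; x away from robot, y left. Base plate x -100..210, y -130..140 mm. Black housing x -20..62, y -75..130, top z 160 mm; at y 20..130 a cabinet goes on to z 260 with an eave (front edge x -40, z 246..260). Below the eave a grey panel slopes 35 deg, lock knob at y 70. Lever hinge: along y at x 0, z 110; lever on the right side, y -108.
- lever: Hand lever: steel bar 16 mm thick with a rubber grip 26 mm thick, 118 to 213 mm from the hinge, pointing towards the robot (station -x) and, at rest, 35 degrees up. A spring lifts it back; pressing the grip down (5 to 15 N) pumps. Origin: on the hinge line at station x 0, y 0, z 110 mm; axes as the station's at rest, turning with the lever.
- lever_grip (a point): Point on the centre line of the lever's rubber grip, 165 mm from the hinge line; moves with the lever.
- pump_shaft (a joint): Lever angle, rad: 0 = up at rest, 0.70 = fully down (5 degrees below level). Ratchet pump: each full stroke down and up raises the platform about 11 mm (the first may differ); under three quarters of a stroke may raise nothing. With the lock knob home the lever is blocked (moves under 0.1). When the platform meets its stops the lever goes hard part way down.
- lock (a joint): How far the lock knob is pulled out, m: 0 = home (lever blocked), 0.030 = fully out (lever free). It snaps over a detent halfway; sliding takes about 3 to 8 N.
- knob_grip (a point): Centre of the lock knob's head, a black cylinder 26 mm across, 20 mm tall (18 to 38 mm above the panel when home) on a 10 mm stem; moves with it. Frame z = knob axis, the way it pulls out: up and towards the robot, 35 deg from vertical (x -0.574, z 0.819 in station frame); frame y = station y. The eave is above and behind it: come in along the axis.
- lift (a joint): Height of the platform above its lowest position, m: 0 = lowest, 0.045 = against the stop collars. It stays where it is left.
- platform: Lift platform behind the housing: steel plate 130 x 200 x 10 mm (station x 70..200, y -80..120 mm) with a rotary switch fixed in a nest on it, on two guide posts; top of plate at z 175 mm when lowest. Stop collars (28 mm across) on the posts, underside at z 220 mm, end its travel. Origin: station x 0, y -40 mm, at bench height when lowest; z up.
- switch_a: A finished rotary switch standing loose on the bench (bystander): grey cylinder 44 mm across and 52 mm high, a 60 x 60 mm square plate on it, a small black handle on top, 82 mm high in all. Origin: centre of its underside, z up.
- switch_b: A finished rotary switch standing loose on the bench (bystander): grey cylinder 44 mm across and 52 mm high, a 60 x 60 mm square plate on it, a small black handle on top, 82 mm high in all. Origin: centre of its underside, z up.
- switch_c: A finished rotary switch standing loose on the bench (bystander): grey cylinder 44 mm across and 52 mm high, a 60 x 60 mm square plate on it, a small black handle on top, 82 mm high in all. Origin: centre of its underside, z up.

How it is judged (in metres and radians):
On the way, in this order (a step that is already met when the one before it is completed fails the run):
1. the lock knob is pulled fully out (25 mm or more) (value of joint lock above 0.025 m), for 0.1 s.
2. the platform is pumped up to within 2 mm of its stop collars (value of joint lift above 0.043 m), for 0.2 s.
At the end, for the whole second after the job is handed in: The platform is at rest within 2 mm of the stop collars (lift above 0.043), the lever is back up (within 0.08 rad of rest) and the lock knob is home (within 3 mm) (value of joint lift above 0.043 m and value of joint pump_shaft below 0.08 rad and value of joint lock below 0.003 m and linear speed of platform below 0.01 m/s); the robot touches nothing.
It fails at once if the lever is forced (more than 60 N on it) (contact force between any of the fingers, the arm and lever above 60 N).
It fails at once if the robot touches the platform or the switch on it (contact force between any of the fingers, the arm and platform above 1 N).
It fails at once if a loose switch is knocked over or moved more than 15 mm (distance of any of switch_a, switch_b, switch_c from where it was at the start of the episode above 0.015 m or angle between any of switch_a, switch_b, switch_c's own z axis and vertical above 0.3 rad).
It also fails if it takes over 64 s, if anything falls off the work surface, if the arm or the gripper's body presses on something with over 40 N, if the wrist force passes 120 N, or if a joint passes its speed limit or range.

## Working session

There is one attempt and no reset: what is moved stays moved. The work goes in short steps, each a Python script; the robot and the scene stay as the last script left them, time stands still between calls to the robot, and variables do not carry over. Pictures are saved under pics/ and viewed, about 8 in all and at most 12, crops included, and the job is handed in when it is done.

```bash
ls; mkdir -p pics; python3 - <<'E'
from rig import env
import cv2,numpy as np
ims=[]
for n in ("scene","side"):
    p=env.get_image(n); ims.append(p["pixels"])
    for t in ("station","lever","lever_grip","knob_grip","platform","switch_a"):
        for d in env.landmark_of(p,t)[:4]: print(n,t,np.round(d["location"],1),round(d["conf"],2))
    print(n,"cam",np.round(-np.array(p["R"]).T@p["t"]))
    cv2.imwrite(f"pics/{n}0.png",p["pixels"])
print(env.state()["t"])
E
```

```text
pics
scene station [679.4 -38.4   1.4] 0.73
scene lever [617.7 249.9   1.2] 0.26
scene lever [ 526.1 -117.9  202.6] 0.22
scene lever_grip [ 524.6 -117.2  206.8] 0.82
scene knob_grip [637.8  40.8 179.7] 0.72
scene knob_grip [675.9 -38.2   0.7] 0.19
scene platform [6.201e+02 2.511e+02 2.000e-01] 0.25
scene switch_a [797.7 191.8   7.1] 0.92
scene switch_a [620.5 253.7   1.1] 0.83
scene switch_a [ 606.3 -248.1   -1.8] 0.69
scene cam [ 303.  149. 1139.]
side station [682.7 -36.   -4.8] 0.81
side lever_grip [ 527.3 -116.2  202.5] 0.91
side knob_grip [642.   43.6 175.7] 0.63
side platform [ 611.7 -249.8   -2.4] 0.49
side switch_a [624.1 243.9   2.2] 0.58
side cam [ 483. -579.  808.]
0.7
```

View pics/scene0.png

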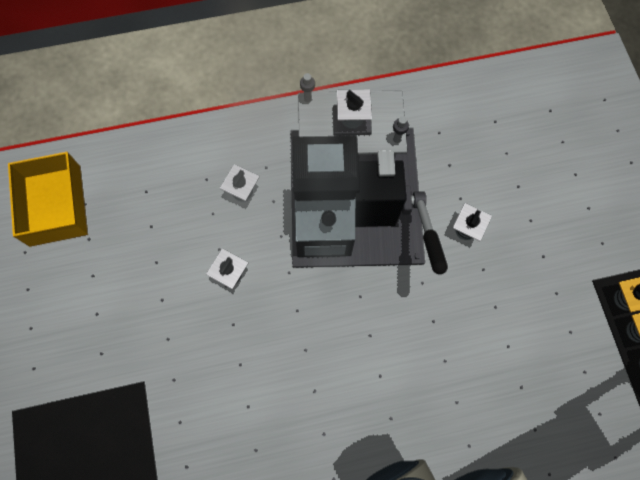

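View pics/side0.png

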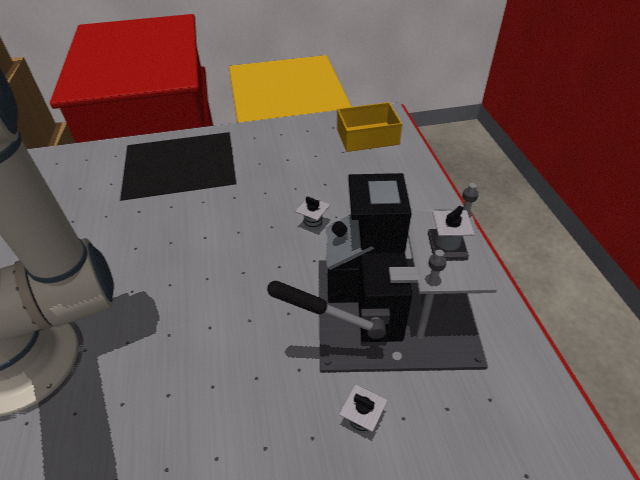

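```bash
cat > h.py <<'E'
from rig import env
import numpy as np, cv2
from scipy.spatial.transform import Rotation as Rot
S=np.array([681.,-37,0]); PSI=-11.4      # station origin and yaw, world
RZ=lambda: Rot.from_euler('z',PSI,degrees=True).as_matrix()
w=lambda p: S+RZ()@np.array(p,float)     # station -> world
AX=RZ()@[-0.5736,0,0.8192]; SY=RZ()@[0,1,0]
def ori(z,y):
    z=np.array(z)/np.linalg.norm(z); y=np.array(y)
    return Rot.from_matrix(np.c_[np.cross(y,z),y,z]).as_euler('xyz',degrees=True)
OK={s:ori(-AX,s*SY) for s in(1,-1)}
def st():
    s=env.state(); return s["t"],np.round(s["position"],1),np.round(s["contact_force"],1),s["grip_width"]
E
python3 - <<'E'
from h import *
P=[];pts=[]
for n in ("scene","side"):
    p=env.get_image(n); m=env.masks_of(p,"knob_grip")
    mm=m[0]["mask"]; v,u=np.nonzero(mm); print(n,m[0]["conf"],len(u),u.min(),u.max(),v.min(),v.max())
    c=[u.mean(),v.mean()]; P.append(np.array(p["K"])@np.c_[p["R"],p["t"]]); pts.append(c)
X=cv2.triangulatePoints(P[0],P[1],np.array(pts[0]),np.array(pts[1])).ravel();X=X[:3]/X[3];print("knob mask tri",X, RZ().T@(X-S))
print(np.round(env.get_image("wrist")["mount"],2))
print(env.state()["tool_rot"])
for s in(1,-1):
    for d in(130,-19+3,50): print(s,OK[s],env.ik(np.array([640,42,178])+d*AX,OK[s]))
E
```

```text
scene 0.45 137 323 334 211 224
side 0.56 214 332 349 221 238
knob mask tri [637.05677784  42.30767392 177.7038675 ] [-58.7520179   69.05732625 177.7038675 ]
[[   0.     -0.95   -0.31   78.24]
 [   1.      0.     -0.      0.91]
 [   0.     -0.31    0.95 -143.08]
 [   0.      0.      0.      1.  ]]
[-1.79999780e+02 -3.47346838e-05  1.75214311e+01]
1 [180.          34.99952997 168.6       ] [  9.21887711 -28.13583321 100.40292614 -12.08035381  74.82171126
 -69.66295646]
1 [180.          34.99952997 168.6       ] [  5.57488793 -15.45295825 102.94322443 -11.24298429  59.19054885
 -70.14760738]
1 [180.          34.99952997 168.6       ] [  7.05706361 -21.91731039 102.56196714 -11.44798444  66.19220402
 -70.03551109]
-1 [180.         -34.99952997 -11.4       ] [  9.21887711 -28.13583321 100.40292614 -12.08035381  74.82171126
 110.33704354]
-1 [180.         -34.99952997 -11.4       ] [  5.57488793 -15.45295825 102.94322443 -11.24298429  59.19054885
 109.85239262]
-1 [180.         -34.99952997 -11.4       ] [  7.05706361 -21.91731039 102.56196714 -11.44798444  66.19220402
 109.96448891]
```

```bash
python3 - <<'E'
from h import *
K=np.array([638.5,42.2,178])
p=env.state()["position"]
env.move_straight([p[0],p[1],400],feed=300)
env.movep([480,70,400],OK[1])
env.movep(K+90*AX,OK[1])
s=env.state(); print(st())
pic=env.get_image("wrist"); cv2.imwrite("pics/w1.png",pic["pixels"])
for t in("knob_grip","station","lever_grip"):
    for d in env.landmark_of(pic,t)[:2]: print(t,np.round(d["location"],1),round(d["conf"],2))
m=env.masks_of(pic,"knob_grip")
if m:
    mm=m[0]["mask"].astype(np.uint8); print(m[0]["conf"],cv2.boundingRect(mm),mm.sum())
    v,u=np.nonzero(mm); print(u.mean(),v.mean())
# projection of expected head centre and face
M=np.array(pic["mount"]);T=Rot.from_euler('xyz',s["tool_rot"],degrees=True).as_matrix()
def proj(X):
    c=np.linalg.inv(M)@np.r_[T.T@(X-s["position"]),1]; q=np.array(pic["K"])@c[:3]; return q[:2]/q[2],c[2]
print(proj(K),proj(K+10*AX)); print(pic["K"])
E
```

```text
(4.925, array([588.2,  52.2, 253.5]), array([1.4, 0. , 1.4]), 85.28874321479209)
knob_grip [634.7  44.5 177.7] 0.72
knob_grip [ 607.2 -250.5   -2.6] 0.39
station [ 6.808e+02 -3.390e+01  6.000e-01] 0.6
lever_grip [633.7  47.2 179.2] 0.6
0.61 (303, 220, 44, 49) 1741
324.64790350373346 243.87650775416427
(array([323.46345712, 246.48727237]), np.float64(246.25056025937616)) (array([323.53883007, 251.96520505]), np.float64(236.73603562318544))
[[415.72466951   0.         322.15837015]
 [  0.         415.72466951 244.74889315]
 [  0.           0.           1.        ]]
```

View pics/w1.png

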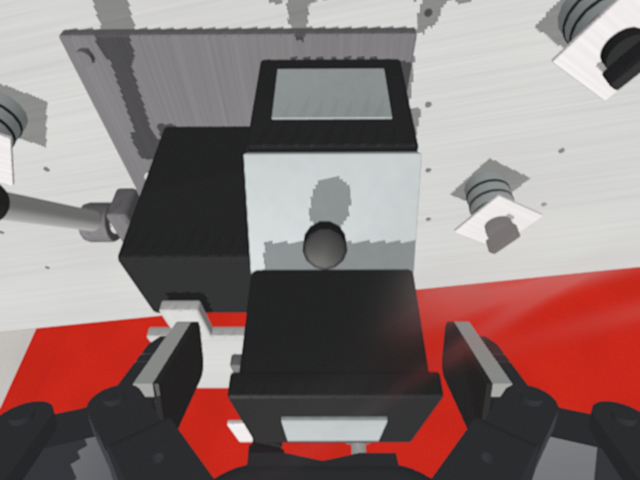

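```bash
python3 - <<'E'
from h import *
K=np.array([637.5,42.5,177.2])
env.command_gripper(50)
env.move_straight(K+30*AX,OK[1],feed=150)
env.move_straight(K-16*AX,feed=60); print(st())
env.command_gripper(15,force=50); print(st())
for d in (10,20,29): 
    env.move_straight(K+(d-16)*AX,feed=40); print(d,st(), env.state()["contact_force"]@AX)
pic=env.get_image("scene"); cv2.imwrite("pics/s2.png",pic["pixels"][120:320,200:520])
E
```

```text
(7.0833, array([646.6,  40.7, 164.5]), array([ 0.9, -0. , -0.1]), 50.21184870036262)
(7.425, array([646.7,  41.5, 165.1]), array([-1.7,  4.1,  2.7]), 24.6756636080378)
10 (7.825, array([641.1,  42.5, 173. ]), array([0.9, 5.4, 1.2]), 24.55042704682319) 1.0400001446587899
20 (8.225, array([635.4,  43.7, 181.4]), array([-2.3,  5.8,  4.7]), 24.366183461450152) 5.794489007526673
29 (8.6, array([630.5,  44.6, 188.6]), array([-0.5,  6.3,  2.3]), 24.401888689093685) 2.8332267262755337
```

```bash
python3 - <<'E'
from h import *
K=np.array([637.5,42.5,177.2])
for d in (31,32.5): 
    env.move_straight(K+(d-16)*AX,feed=30); print(d,st(), env.state()["contact_force"]@AX)
pic=env.get_image("side"); cv2.imwrite("pics/s3.png",cv2.resize(pic["pixels"][130:330,220:480],None,fx=3,fy=3))
E
```

```text
31 (8.9, array([629.5,  44.8, 189.8]), array([3.8, 4.8, 0.4]), 24.343577769526977) -1.210231914609932
32.5 (9.15, array([629.2,  44.8, 190.1]), array([12.3,  4.2, -5. ]), 24.39579221049102) -10.50352463708511
```

View pics/s3.png

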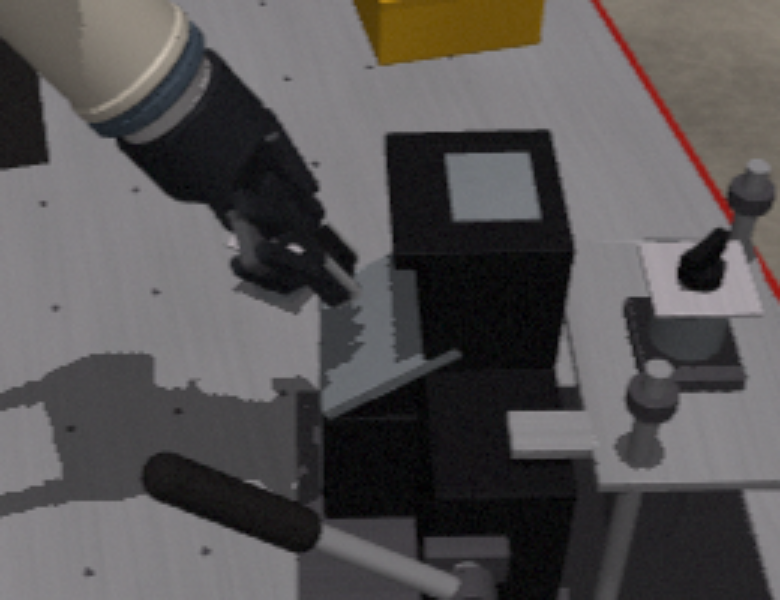

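```bash
cat >> h.py <<'E'
OD=ori([0,0,-1],SY)
def tip(e,up=0,r=165,y=-108):
    a=np.radians(e); X=r*np.cos(a); E=X+11*np.sign(e)
    return w([-X,y,110+E*np.tan(a)+13/np.cos(a)+up])
def plat(tag=""):
    for n in("scene","side"):
        p=env.get_image(n)
        d=env.landmark_of(p,"platform")[:1]; b=env.boxes_of(p,"platform")[:1]
        for q in d+b: print(tag,n,np.round(q["location"],1),round(q["conf"],2))
    cv2.imwrite(f"pics/plat{tag}.png",cv2.resize(p["pixels"][150:300,350:520],None,fx=4,fy=4))
E
python3 - <<'E'
from h import *
env.command_gripper(50)
print(st())
p=env.state()["position"]
env.move_straight(p+70*AX,feed=250)
env.command_gripper(0)
plat("0")
env.movep(tip(36,120),OD)
env.move_straight(tip(36,12),feed=250); print(st())
b=env.state()["contact_force"][2]
for u in np.arange(8,-14,-2.):
    env.move_straight(tip(35,u),feed=60); f=env.state()["contact_force"]-[0,0,b]; print(u,np.round(f,1),env.state()["t"])
    if f[2]>4: break
E
```

```text
(9.5667, array([628.1,  43.9, 190.7]), array([-0.4,  0.2, -0.1]), 49.699949090458965)
0 scene [806.4 -55.2 175.5] 0.88
0 side [805.1 -68.7 181.1] 0.97
(12.2583, array([ 528.6, -115.4,  243.9]), array([-0.6,  0. ,  0.6]), -0.0498547694436146)
8.0 [-0.1 -0.7 -0.6] 12.525
6.0 [ 1.1 -0.3 -0.4] 12.775
4.0 [ 0.5 -0.2 -0.1] 13.025
2.0 [ 0.9  0.2 -0.3] 13.275
0.0 [ 0.4 -0.4 -0.1] 13.525
-2.0 [ 0.3  0.1 -1.3] 13.775
-4.0 [-0.1 -0.7  1.1] 14.025
-6.0 [-0.2 -0.8  0.8] 14.275
-8.0 [ 0.4 -0.8  1.1] 14.525
-10.0 [-0.5 -0.2  1.4] 14.775
-12.0 [-0.6  0.   0.9] 15.025
```

View pics/plat0.png

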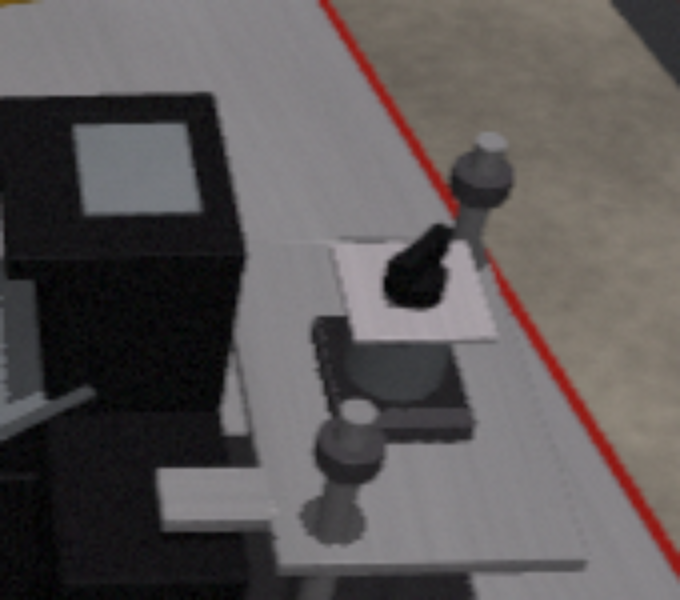

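```bash
python3 - <<'E'
from h import *
p=env.get_image("side"); a=cv2.resize(p["pixels"][180:400,220:440],None,fx=2.6,fy=2.6)
cv2.imwrite("pics/l1.png",a); print(st())
E
```

```text
(15.075, array([ 527.2, -116.1,  216.1]), array([ 0.6, -0.6,  2.4]), 0.22778544678030085)
```

View pics/l1.png

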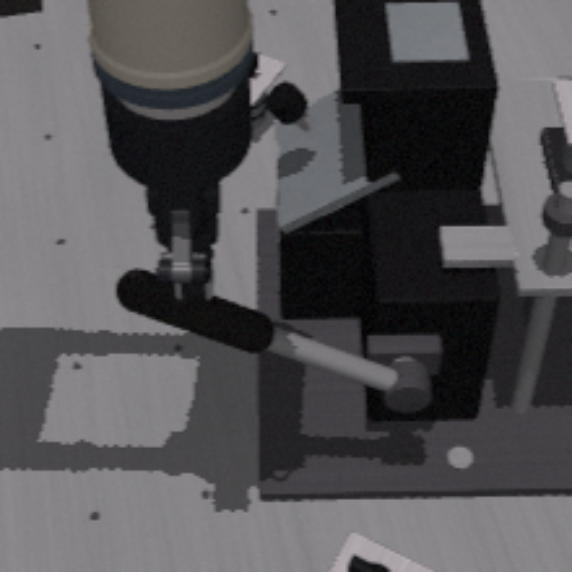

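```bash
cat >> h.py <<'E'
def press(es,lim=25,b=0.6,up=-2):
    """step the grip down through elevations es; stop when the vertical force passes lim"""
    log=[]
    for e in es:
        env.move_straight(tip(e,up),feed=90)
        f=env.state()["contact_force"][2]-b; log.append((round(float(e),1),round(float(f),1)))
        if f>lim: break
    print(log,round(env.state()["t"],2)); return log
def raise_(): env.move_straight(tip(36,6),feed=300)
E
python3 - <<'E'
from h import *
press(np.arange(29,6,-2.))
p=env.get_image("side"); a=cv2.resize(p["pixels"][180:400,220:440],None,fx=2.6,fy=2.6)
cv2.imwrite("pics/l2.png",a); print(st())
print([ (np.round(d["location"],1),d["conf"]) for d in env.landmark_of(p,"lever_grip")[:2]])
E
```

```text
[(29.0, 0.7), (27.0, 4.7), (25.0, 7.8), (23.0, 7.3), (21.0, 5.9), (19.0, 7.2), (17.0, 7.3), (15.0, 7.4), (13.0, 8.3), (11.0, 7.5), (9.0, 8.1), (7.0, 8.7)] 18.11
(18.1583, array([ 499.3, -110.7,  144.4]), array([-1.7, -0.3,  8.7]), -0.15945829684081372)
[(array([ 610.9, -247.1,   -1.2]), 0.31)]
```

View pics/l2.png

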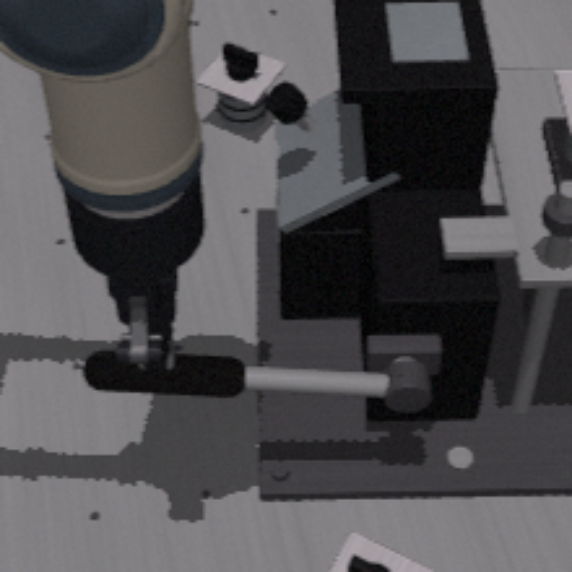

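```bash
python3 - <<'E'
from h import *
press([5,3,1.5,.01,-1,-2,-3,-4,-5,-6,-7],lim=22)
print(st()); plat("1")
raise_(); env.sleep(.2); print(st()); 
p=env.get_image("side"); print([ (np.round(d["location"],1),d["conf"]) for d in env.landmark_of(p,"lever_grip")[:2]])
E
```

```text
[(5.0, 8.6), (3.0, 8.1), (1.5, 8.2), (0.0, 9.1), (-1.0, 9.4), (-2.0, 9.7), (-3.0, 10.1), (-4.0, 9.4), (-5.0, 11.1), (-6.0, 15.9), (-7.0, 24.6)] 20.96
(20.9583, array([ 498.5, -110.6,  107.5]), array([-15. ,   2.2,  25.2]), -0.24003664976158876)
1 scene [801.4 -52.  193.6] 0.92
1 side [683.6 -35.8  -2.2] 0.18
1 side [804.9 -71.5 191.3] 0.92
(22.0667, array([ 528. , -116.3,  234.9]), array([-0.1,  0.3, -0.3]), 0.23005354642368966)
[(array([ 529.1, -118.3,  203.9]), 0.63)]
```

```bash
python3 - <<'E'
from h import *
press([28,20,12,5,0,-3,-5.2],lim=22)
plat("2"); raise_()
press([28,20,14,10,6,3,0,-2,-4,-5.2],lim=22)
plat("3"); raise_(); env.sleep(.1); print(st())
E
```

```text
[(28.0, 2.0), (20.0, 4.6), (12.0, 6.6), (5.0, 8.1), (0.0, 7.6), (-3.0, 8.5), (-5.2, 9.4)] 24.77
2 scene [802.  -50.2 200.8] 0.82
2 side [805.9 -73.5 202.5] 0.76
[(28.0, 1.0), (20.0, 5.6), (14.0, 7.0), (10.0, 7.6), (6.0, 6.6), (3.0, 8.3), (0.0, 8.9), (-2.0, 9.7), (-4.0, 9.6), (-5.2, 10.3)] 28.8
3 scene [800.3 -45.2 210. ] 0.62
3 side [808.3 -69.5 210.5] 0.63
(29.7917, array([ 528.2, -116.3,  235. ]), array([ 0.7,  0.3, -0.4]), -0.28129574504319826)
```

View pics/plat3.png

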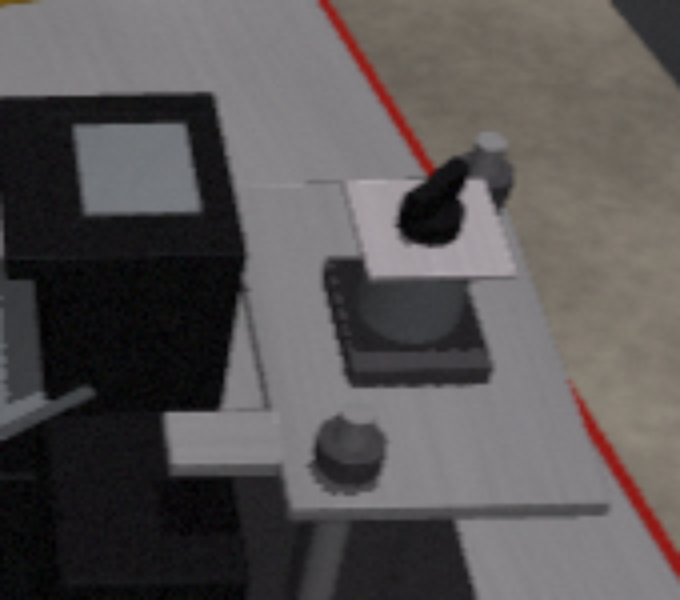

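```bash
python3 - <<'E'
from h import *
press([28,24,22,20,18,16,14,12,10,8,6,4.5,3,1.5,.01,-1,-2,-3,-4,-5.2],lim=18)
plat("4"); raise_(); env.sleep(.1); print(st())
E
```

```text
[(28.0, 2.4), (24.0, 2.6), (22.0, 2.7), (20.0, 5.8), (18.0, 7.9), (16.0, 7.5), (14.0, 8.9), (12.0, 8.1), (10.0, 8.8), (8.0, 7.8), (6.0, 8.3), (4.5, 8.5), (3.0, 9.6), (1.5, 13.6), (0.0, 17.7), (-1.0, 21.5)] 34.1
4 side [805.7 -69.7 218.8] 0.97
(35.0583, array([ 528.2, -116.3,  235. ]), array([-0.8, -0.4, -0.8]), -0.012262273187017855)
```

View pics/plat4.png

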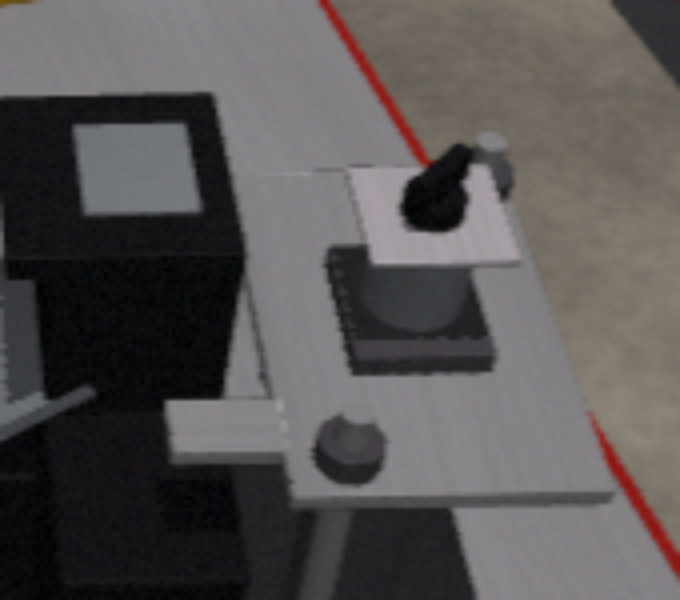

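```bash
python3 - <<'E'
from h import *
press([30,28,26,24,22,20,18,16,14,12,10,8,6,4.5,3,1.5,.01],lim=18)
raise_(); env.sleep(.2); plat("5")
env.move_straight(tip(36,150),feed=300)
K=np.array([637.5,42.5,177.2])
env.movep(K+110*AX,OK[1]); print(st())
p=env.get_image("wrist"); print([(np.round(d["location"],1),round(d["conf"],2)) for d in env.landmark_of(p,"knob_grip")[:2]])
p=env.get_image("side"); print([(np.round(d["location"],1),round(d["conf"],2)) for d in env.landmark_of(p,"lever_grip")[:2]])
E
```

```text
[(30.0, 1.1), (28.0, 3.6), (26.0, 9.2), (24.0, 14.6), (22.0, 19.4)] 36.51
5 scene [798.3 -48.8 220.2] 0.95
5 side [806.8 -66.5 218.8] 0.74
(38.825, array([575.5,  54.5, 267.2]), array([0.7, 0.3, 0.4]), 0.1459313474200201)
[(array([617.3,  47.2, 200.6]), 0.7)]
[(array([ 528.1, -116.4,  201.7]), 0.63)]
```

```bash
python3 - <<'E'
from h import *
K=np.array([637.5,42.5,177.2])
env.move_straight(K+46*AX,feed=150); b=env.state()["contact_force"]@AX
for d in (38,32,26,22,18,15,13,11.5,10,9,8,7,6,5):
    env.move_straight(K+d*AX,feed=50); f=env.state()["contact_force"]@AX-b
    print(d,round(f,1),round(float((env.state()["position"]-K)@AX),1))
    if f>22: break
env.move_straight(K+110*AX,feed=150); print(st())
p=env.get_image("wrist"); m=env.landmark_of(p,"knob_grip")[:1]; print([(np.round(q["location"],1),((q["location"]-K)@AX).round(1)) for q in m])
p=env.get_image("side"); cv2.imwrite("pics/f.png",cv2.resize(p["pixels"][130:380,230:530],None,fx=2.4,fy=2.4))
E
```

```text
38 -0.2 38.5
32 0.4 31.7
26 -1.1 25.4
22 -0.0 21.6
18 0.2 17.8
15 -1.2 14.8
13 -0.6 12.8
11.5 -0.2 11.3
10 4.7 10.5
9 10.7 10.2
8 17.7 9.9
7 23.1 9.6
(43.525, array([575.7,  54.9, 265.8]), array([-0.2, -0.2, -0.6]), -0.17520721991563282)
[(array([633.5,  42.4, 178.5]), np.float64(3.3))]
```

View pics/f.png

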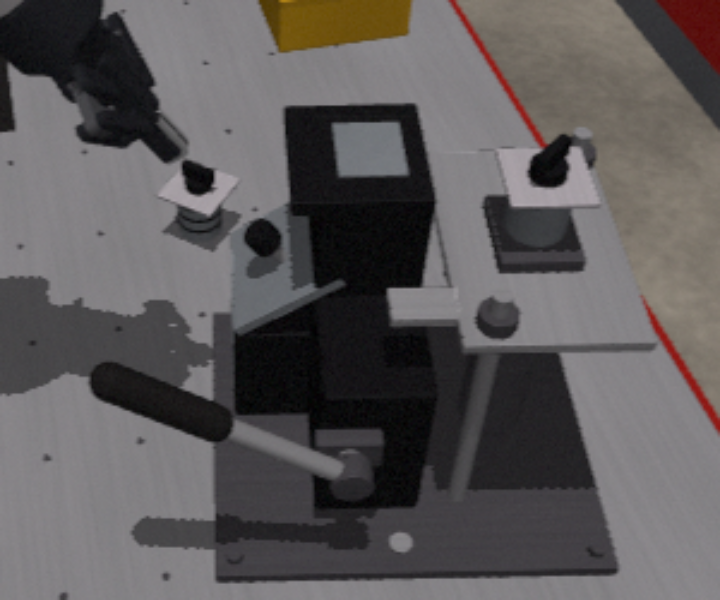

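```bash
python3 - <<'E'
from h import *
p=env.state()["position"]; env.move_straight(p+60*AX,feed=200)
env.movep([420,150,420],OK[1])
for n in ("scene","side"):
    q=env.get_image(n); m=env.masks_of(q,"knob_grip")
    if m: v,u=np.nonzero(m[0]["mask"]); print(n,m[0]["conf"],len(u),u.min(),u.max(),v.min(),v.max(),u.mean(),v.mean())
    for t in("lever_grip","switch_a"): print([(np.round(d["location"],1),round(d["conf"],2)) for d in env.landmark_of(q,t)[:3]])
print(st())
E
```

```text
scene 0.7 182 322 335 208 224 328.52197802197804 216.62087912087912
[(array([ 525.9, -117.2,  206.4]), 0.9)]
[(array([614.5, 248.6,   0.7]), 0.82), (array([798.5, 188.9,   2.7]), 0.71), (array([ 608.8, -250. ,   -1.4]), 0.59)]
side 0.7 1813 267 386 280 338 324.2432432432432 307.5945945945946
[(array([ 528.2, -116.6,  203.4]), 0.56)]
[(array([ 613.7, -248.3,   -3.3]), 0.68), (array([620.8, 245.5,   3.8]), 0.64)]
(45.2833, array([420.3, 149.6, 419.4]), array([-0.1, -0.2,  0.2]), -0.22628288119552364)
```

```bash
python3 -c "
from rig import env
print(env.finish_job())"
```

```text
the job is handed in; nothing more can be done
None
```

I pulled the lock knob fully out, pumped the platform up to its stop collars, pushed the knob home again, and handed the job in. It took about 45 s of the 64 s allowed, and `finish_job` gave no verdict.

**Lock out:** the knob moved about 30.5 mm and stopped against its end at about 10 N.

**Pumping:** I made three full strokes, then a fourth that went hard part way down. A fifth check press went hard almost at once. I stopped each press early, and the lever force stayed below about 25 N.

**Last checks:**
- **Platform:** the networks put its top surface at about 219–220 mm, and the picture shows the collar seated on the plate.
- **Lever:** it is back at its starting position to within 2–3 mm, inside the network's accuracy.
- **Lock knob:** it stopped hard at its home height at about 23 N. In the scene camera its outline matches the starting one to within about 3 pixels.
- **Loose switches:** switch positions measured within 6 mm of the start. The side camera saw only two of the three, but the scene camera found all of them.

**Checks that disagreed:**
- The side camera's last knob mask picked out the lever instead, so I ignored it.
- The force readings while the knob slid home were close to zero, not the expected 3–8 N. I relied on the hard stop and the pictures for "home".

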